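Roll down the edge trim of an instrument case

ROBOT

A 6-joint arm with a two-finger parallel gripper is mounted at the origin on a cart in front of the work surface, level with it; the furniture and walls round the work are solid. World frame = base frame: x ahead of the robot, y to its left, z up, the work surface at z = 0. Lengths are in m, angles in rad, forces in N, time in s.
With the tool pointing down it reaches from about 0.4 to 0.825 m from the base axis. Payload 7 kg.
Tool frame: the origin (TCP) lies midway between the tips of the shut fingers; the grasp point (between the pads) lies 19 mm behind it; z points along the fingers, y is the line along which they close (so a half turn about z gives the same grasp; the last joint's range is limited). The gripper opens to 88 mm and grips with 3 to 60 N. Pads are 19 mm wide; open, the fingers measure 130 mm over their backs; the gripper's body (78 mm by 193 mm) begins 47 mm behind the grasp point.
Start: joints at [-0.966, 0.359, 0.012, 0, -1.224, -0.288], TCP at [0.21, -0.641, 0.227] pointing down, gripper open.
Joint ranges: [-3.07, 3.07], [-1.43, 2.12], [-1.02, 1.25], [-3.03, 1.67], [-3.05, -0], [-3.03, 3.03]. Speed limits (rad/s): [2.39, 2.39, 3.01, 3.14, 3.14, 3.14].

INTERFACE

Orientations are given as [roll, pitch, yaw] about the fixed x, y, z axes, in that order (R = Rz(yaw) Ry(pitch) Rx(roll)).
In Python, from station import arm, grab_frame, camera_params, spot_in gives the robot as it stands.
- The arm moves only by the shell command python3 -m jog 'ROWS' [FORCE]. ROWS is JSON, a list that holds one entry, the list of rows, each a list of 7 numbers: the shift along the tool's x, y, z in mm, then the turn, a rotation vector about the tool's x, y, z in rad, then the finger opening in mm, from 0 to 87.6. In form: [[[x, y, z, wx, wy, wz, fingers], ...]]. A call has 1 to 20 rows; each row is the pose to reach, as a shift and turn from the pose commanded when the call began, along the tool's axes at that moment; what a row does not reach only later rows make up. A row lasts 1/8 s, in which the tool goes at most 62.5 mm and 10.7 degrees, less where a joint would pass 70% of its speed; a pose out of reach is approached as far as the arm can. A call with a gripper value outside its range is refused whole. The fingers move at their own pace and stop on an object; FORCE is the grip in N (left out, the last holds). Time passes only in rows, so rows that repeat a pose let the fingers close. It gives the time, the measured TCP pose, the force, the opening and the grip force at its end, in the units of the state.
- arm.get_state(): the state, without advancing time (a new reading comes with each control period).
- grab_frame(name): name is "scene" or "top" or "wrist"; returns (picture, depth): 400x640x3 uint8, blue, green, red; 400x640 float32, m along the optical axis (not along the pixel's ray), 0 where there is no reading.
- camera_params(name): a dict with "mtx" (3x3 intrinsics, pixels), "R" (3x3) and "t" (3): a world point X has camera coordinates R X + t. Camera axes: x right, y down, z forward; pixel columns grow to the right and rows downward; lengths in m; the calibration is good to about 2 mm. A picture is of the moment at which its call begins: read the wrist's pose just before it. camera_params takes no time and is no camera call; for the wrist camera it gives the pose at the moment of the call.
- arm.job_done(): hands the job in; it is judged then, once.
Trained networks look in the newest picture that a camera, given by its name, has taken for a name from the list of things; names that differ only in an ending like _2 or _b are one class to them, and where a whole thing is asked for, a point or a joint stands for the part that bears it (a point fixed in the world has none). Each returns a list of dicts, best first, with "confidence" (0 to 1); they miss things now and then, are a little off and sometimes report something else, mostly with a low value. They report only what shows in the picture. A call takes as long as a camera call. They do not tell look-alikes from the thing itself.
- spot_in(query, camera): "uv" ([column, row] in pixels, amid what is visible of it).
The state is a dict: "t": time; "q": joint angles; "qd": joint speeds; "joint_efforts": joint torques, N m; "eef_pos": TCP position; "ee_rot": TCP orientation; "force": force on the tool from outside, world axes, zero at the start; "moment": the same for the moment, N m; "width": finger opening in m; "gripper_force": force on a finger pad.
Only numpy, scipy, OpenCV 4.12 (cv2) and the standard library are available. Lean on these libraries where they do the work, as an engineer would, in place of code of your own. Each camera call takes 0.05 s, during which the arm holds its last target. There are 200 camera calls.

TASK

The two blue lengths of trim along the near edge of the grey instrument case stand proud. Take the hand roller by its wooden grip, set it on one end of the strip and roll it along to the other end with firm pressure, so that first one length and then the other is pushed down flush with the case top. Leave the trim to the roller, keeping the gripper off it, and finally stand the roller on the bench.

Things in the scene. Friction and masses are not known exactly. Their poses are not given: they have to be found in the camera images.
- roller: Hand roller (about 0.32 kg) standing on two black rubber barrels (radius 16, length 48 mm, axles at y = +-20 mm, along x; it rolls along y). Origin: centre of its underside on the bench; z up. Steel frame 66 x 72 mm, 47 mm high; above its middle an upright wooden grip, 44 mm along x, 22 mm along y, from 47 to 101 mm above the origin: pinch the 22 mm.
- trim_left: Left length (seen from the robot) of blue trim: rigid bar, 22 across (x), 80 along (y, to the left), 16 mm high. Origin: centre of its top face. Starts with its top 45 to 46 mm above the bench; flush is 40 mm. Slides only straight down, against 5 N of friction, and stays. It and the right length lie in line, 2 mm apart.
- trim_right: Right length of blue trim, the same as the left. The fixed grey case, 40 mm high, 260 mm along the strip, has a level top that carries on 11 mm in front of the trim, 75 mm behind it and 47 mm beyond each end of the strip: the wider roller comes to rest on it when the trim is flush.
- roller_barrel (a joint): Turn of the roller's barrel with red hubs, in rad, 0 at the start, either sign by the direction of rolling; it turns almost freely, 1 rad for each 16 mm rolled.
Not all that is in view belongs to the job. There is more than one size of the roller; the one meant has the size given above.

How it is judged:
By the outcome, as a careful person would: the job done as asked, in the order asked, and still so for the second after the job is handed in, with the robot touching nothing.
It also fails if it takes over 51 s, if anything falls off the work surface, if the arm or the gripper's body presses on something with over 40 N, if the wrist force passes 120 N, or if a joint passes its speed limit or range.

## Working session

There is one attempt and no reset: what is moved stays moved. The work goes in short steps, Python scripts to look and compute and a shell command to move; the robot and the scene stay as the last step left them, time stands still between calls to the robot, and variables do not carry over. Pictures are saved under pics/ and viewed, at most 10 in all, crops included, and the job is handed in when it is done.

```bash
mkdir -p pics; cat > h.py <<'E'
import numpy as np, cv2
from station import arm, grab_frame, camera_params, spot_in
def grab(n):
    P=camera_params(n); im,d=grab_frame(n); return im,d,P
def cloud(d,P):
    v,u=np.mgrid[:400,:640]; M=P["mtx"]
    C=np.stack([(u-M[0][2])/M[0][0]*d,(v-M[1][2])/M[1][1]*d,d],-1)
    W=(C-np.array(P["t"]))@np.array(P["R"]); W[d<=0]=np.nan; return W
E
python3 - <<'E'
from h import *
ims=[]
for n in ["top","scene"]:
    im,d,P=grab(n); W=cloud(d,P); np.save(f'{n}.npy',W); cv2.imwrite(f'pics/{n}0.png',im)
    for q in ["roller","trim_left","trim_right","roller_barrel"]:
        for r in spot_in(q,n)[:4]:
            u,v=map(int,r["uv"]); print(n,q,u,v,round(r["confidence"],2),W[v,u].round(3))
    ims.append(im)
print(arm.get_state())
E
```

```text
top roller 358 294 0.98 [ 0.357 -0.12   0.138]
top roller 411 123 0.84 [ 0.709 -0.238  0.058]
top roller 402 180 0.76 [ 0.581 -0.214  0.076]
top trim_left 220 221 0.59 [0.495 0.154 0.046]
top trim_right 255 229 0.61 [0.48  0.082 0.045]
top roller_barrel 401 179 0.73 [ 0.584 -0.212  0.073]
top roller_barrel 335 288 0.61 [ 0.366 -0.083  0.034]
scene roller 294 252 0.72 [ 0.339 -0.134  0.063]
scene roller 390 212 0.66 [ 0.569 -0.229  0.042]
scene roller 416 186 0.57 [ 0.707 -0.24   0.035]
scene trim_left 232 171 0.44 [0.515 0.166 0.043]
scene trim_right 254 191 0.63 [0.474 0.065 0.044]
scene roller_barrel 374 219 0.46 [ 0.565 -0.197  0.012]
{'t': 0.5, 'q': array([-9.65901506e-01,  3.58637180e-01,  1.18434593e-02, -3.19516276e-05,
       -1.22408412e+00, -2.88082671e-01]), 'qd': array([ 0.00220739,  0.00118917,  0.00047186, -0.00127838, -0.0017077 ,
       -0.00132907]), 'joint_efforts': array([-4.59752464e-04, -5.81797135e+01,  2.93067992e+01,  6.99715957e+00,
        1.19584691e-02, -2.82453783e-05]), 'eef_pos': array([ 0.21024808, -0.6413687 ,  0.22650677]), 'ee_rot': array([ 3.14150597e+00,  5.65333511e-06, -2.82479136e+00]), 'force': array([ 0.12134867, -0.60332779, -0.13484653]), 'moment': array([-0.01253831, -0.02915218,  0.04145723]), 'gripper_force': 0.0, 'width': 0.08768129868600259}
```

View pics/top0.png

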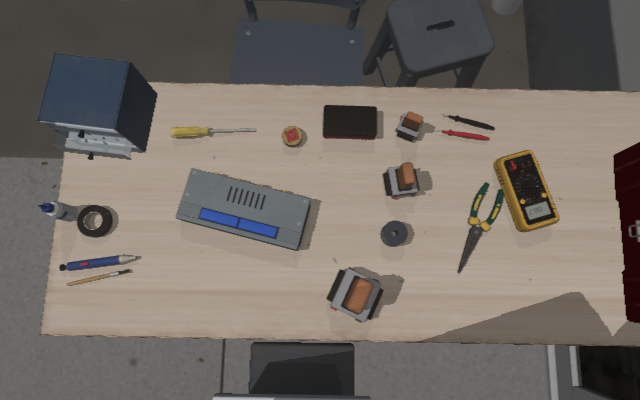

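View pics/scene0.png

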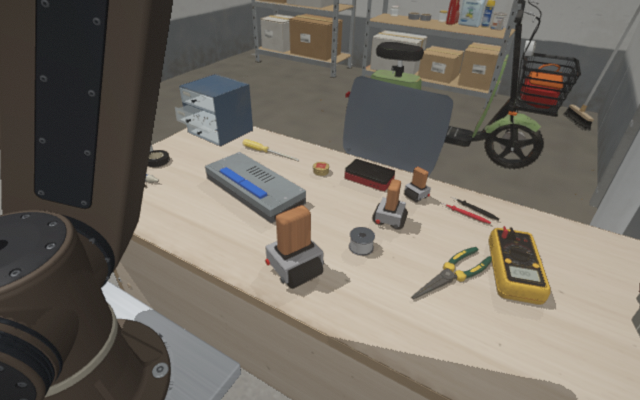

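The top view shows three rollers: (358,294) is large, (402,180) is medium and (411,123) is small. The trim pieces are at (220,217) and (257,230) on the grey case. I'll measure the grip heights and axes to identify the right roller.

```bash
python3 - <<'E'
from h import *
for n in ["top","scene"]:
  W=np.load(n+'.npy'); im=cv2.imread(f'pics/{n}0.png'); hsv=cv2.cvtColor(im,cv2.COLOR_BGR2HSV)
  H,S,V=[hsv[...,i].astype(int) for i in range(3)]
  for c in [(.357,-.12),(.575,-.22),(.705,-.24)]:
    near=(np.hypot(W[...,0]-c[0],W[...,1]-c[1])<.07)&(W[...,2]>.008)
    g=near&(H<16)&(S>100)&(W[...,2]>.03)
    z=W[g][:,2]; zt=np.percentile(z,97); top=W[near&(W[...,2]>zt-.006)]
    r=cv2.minAreaRect((top[:,:2]*1000).astype(np.float32))
    fr=W[near&~g]
    r2=cv2.minAreaRect((W[near][:,:2]*1000).astype(np.float32))
    print(n,c,'gripz',z.max().round(3),zt.round(3),len(top),'top',np.round(r[0]),np.round(r[1]),round(r[2]),'all',np.round(r2[0]),np.round(r2[1]),round(r2[2]),'frame z pct',np.percentile(fr[:,2],[50,90]).round(3))
  b=(H>105)&(H<130)&(S>150)&(V>90)&(W[...,2]>.035)&(W[...,2]<.06)&(W[...,0]<.6)
  nn,l,st,ce=cv2.connectedComponentsWithStats(b.astype(np.uint8))
  for i in range(1,nn):
    if st[i,4]<60: continue
    p=W[l==i]; r=cv2.minAreaRect((p[:,:2]*1000).astype(np.float32)); print(n,'trim',st[i,4],p.mean(0).round(4),r)
im=cv2.imread('pics/top0.png')[100:330,310:450]; im2=cv2.imread('pics/scene0.png')[150:300,250:450]
cv2.imwrite('pics/c.png',np.hstack([cv2.resize(im,(340,560)),cv2.resize(im2,(450,560))]))
E
```

```text
top (0.357, -0.12) gripz 0.142 0.14 496 top [ 354. -124.] [29. 59.] 65 all [ 354. -124.] [98. 90.] 65 frame z pct [0.055 0.06 ]
top (0.575, -0.22) gripz 0.103 0.102 222 top [ 591. -223.] [43. 22.] 7 all [ 591. -223.] [65. 72.] 9 frame z pct [0.038 0.045]
top (0.705, -0.24) gripz 0.08 0.078 121 top [ 716. -243.] [33. 17.] 68 all [ 707. -258.] [86. 49.] 69 frame z pct [0.029 0.036]
top trim 766 [0.4934 0.1165 0.0441] ((493.7272033691406, 117.39874267578125), (160.24159240722656, 20.842477798461914), 76.21772766113281)
scene (0.357, -0.12) gripz 0.14 0.139 376 top [ 353. -124.] [29. 58.] 65 all [ 351. -130.] [89. 92.] 66 frame z pct [0.044 0.061]
scene (0.575, -0.22) gripz 0.102 0.101 124 top [ 589. -223.] [43. 21.] 8 all [ 589. -223.] [65. 71.] 10 frame z pct [0.034 0.044]
scene (0.705, -0.24) gripz 0.079 0.077 72 top [ 714. -242.] [32. 17.] 68 all [ 711. -241.] [49. 49.] 71 frame z pct [0.024 0.034]
scene trim 319 [0.4897 0.1101 0.044 ] ((491.8503723144531, 115.80632019042969), (159.5134735107422, 20.209548950195312), 76.63971710205078)
```

View pics/c.png

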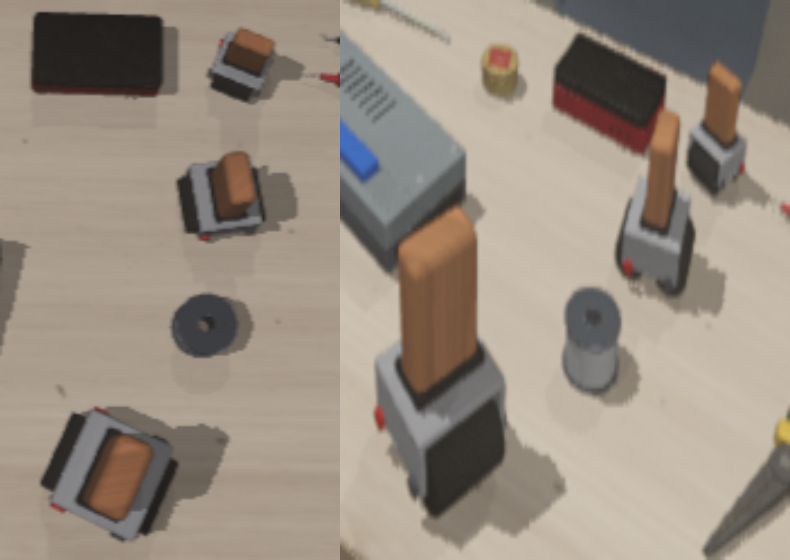

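The medium roller at (402,180) is the one meant. Its grip top is at 101–102 mm, the grip section 43 x 22 mm and the body 65 x 72 mm. The one at (358,294) is 140 mm high and the one at (411,123) is 78 mm, so both are the wrong size. The crop confirms this one stands on its two barrels with its grip upright. I'll move above it.

```bash
python3 -m jog '[[[-491,279,40,0,0,0.168,80],[-491,279,40,0,0,0.168,80],[-491,279,40,0,0,0.168,80],[-491,279,40,0,0,0.168,80],[-491,279,40,0,0,0.168,80],[-491,279,40,0,0,0.168,80],[-491,279,40,0,0,0.168,80],[-491,279,40,0,0,0.168,80],[-491,279,40,0,0,0.168,80],[-491,279,40,0,0,0.168,80],[-491,279,40,0,0,0.168,80],[-491,279,40,0,0,0.168,80],[-491,279,40,0,0,0.168,80]]]' 60
python3 - <<'E'
from h import *
im,d,P=grab("wrist"); W=cloud(d,P); cv2.imwrite('pics/w1.png',im)
s=arm.get_state(); print(s['t'],s['eef_pos'],s['ee_rot'])
near=(np.hypot(W[...,0]-.59,W[...,1]+.223)<.06)&(W[...,2]>.01)&(W[...,2]<.11)
for lo,hi in [(.09,.11),(.035,.055),(.01,.11)]:
    p=W[near&(W[...,2]>lo)&(W[...,2]<hi)]
    if len(p)>20: print(lo,len(p),p[:,2].max(),cv2.minAreaRect((p[:,:2]*1000).astype(np.float32)))
E
```

```text
t: 2.12
eef_pos: [0.5892, -0.2244, 0.1869]
ee_rot: [-3.141, 0.0, -2.994]
force: [-0.1, 0.1, 0.3]
width: 0.0799
gripper_force: 0.0
2.175 [ 0.58931656 -0.22432738  0.18692419] [-3.14148573e+00  4.32081375e-04 -2.99433813e+00]
0.09 1281 0.10292799263673075 ((591.7710571289062, -221.91561889648438), (42.54282760620117, 21.497480392456055), 8.871402740478516)
0.035 1859 0.05430130392784449 ((592.8228149414062, -221.717041015625), (60.32707977294922, 53.95188903808594), 9.437901496887207)
0.01 4013 0.10292799263673075 ((591.3026733398438, -221.99903869628906), (63.08187484741211, 70.89495086669922), 9.051380157470703)
```

View pics/w1.png

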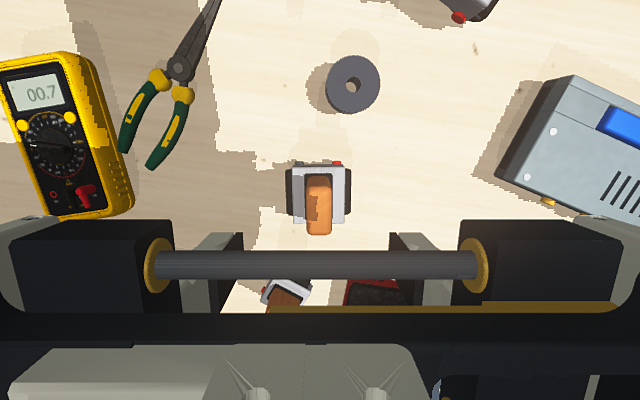

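The wrist view shows the roller's grip at (318,205) between the open fingers, with the case at right. I'll descend and grip.

```bash
python3 -m jog '[[[-3,2,40,0,0,0,80],[-3,2,80,0,0,0,80],[-3,2,110,0,0,0,80],[-3,2,127,0,0,0,80],[-3,2,127,0,0,0,80],[-3,2,127,0,0,0,10],[-3,2,127,0,0,0,10],[-3,2,127,0,0,0,10],[-3,2,127,0,0,0,10],[-3,2,127,0,0,0,10],[-3,2,127,0,0,0,10],[-3,2,127,0,0,0,10]]]' 60
```

```text
t: 3.68
eef_pos: [0.5926, -0.2209, 0.0596]
ee_rot: [-3.142, -0.0, -2.993]
force: [0.5, -0.3, 0.7]
width: 0.0213
gripper_force: 59.9
```

```bash
python3 -m jog '[[[0,0,-40,0,0,0,10],[0,0,-85,0,0,0,10],[0,0,-85,0,0,0,10],[70,295,-85,0,0,0.386,10],[70,295,-85,0,0,0.386,10],[70,295,-85,0,0,0.386,10],[70,295,-85,0,0,0.386,10],[70,295,-85,0,0,0.386,10],[70,295,-85,0,0,0.386,10],[70,295,-85,0,0,0.386,10],[70,295,-85,0,0,0.386,10],[70,295,-85,0,0,0.386,10]]]'
python3 - <<'E'
from h import *
out=[]
for n in ["wrist","scene","top"]:
    im,d,P=grab(n); W=cloud(d,P); cv2.imwrite(f'pics/{n}2.png',im)
    hsv=cv2.cvtColor(im,cv2.COLOR_BGR2HSV);H,S,V=[hsv[...,i].astype(int) for i in range(3)]
    b=(H>105)&(H<130)&(S>140)&(V>60)&(W[...,2]>.035)&(W[...,2]<.06)&(W[...,0]<.6)&(W[...,0]>.4)
    p=W[b]
    if len(p)>20: print(n,len(p),p[:,2].mean(),cv2.minAreaRect((p[:,:2]*1000).astype(np.float32)))
    s=arm.get_state()
    c=(np.abs(W[...,2]-.040)<.004)&~b&(np.hypot(W[...,0]-.5,W[...,1]-.12)<.2)&(W[...,1]>-.05)
    p=W[c]
    if len(p)>20: print(' case',len(p),p[:,2].mean(),cv2.minAreaRect((p[:,:2]*1000).astype(np.float32)))
print(s['t'],s['eef_pos'],s['ee_rot'],s['force'])
cv2.imwrite('pics/b2.png',np.vstack([cv2.resize(cv2.imread('pics/wrist2.png'),(480,300)),cv2.resize(cv2.imread('pics/scene2.png')[120:320,140:460],(480,300))]))
E
```

```text
t: 5.18
eef_pos: [0.4797, 0.0594, 0.1442]
ee_rot: [-3.141, -0.001, 2.902]
force: [-0.2, 0.4, -2.9]
width: 0.0217
gripper_force: 59.9
wrist 2769 0.0445541015225313 ((503.2359924316406, 151.24859619140625), (97.90818786621094, 23.325109481811523), 76.10002899169922)
 case 6815 0.03979744027352348 ((524.9551391601562, 110.66509246826172), (260.6565856933594, 109.41752624511719), 75.98017120361328)
scene 352 0.04373819350488412 ((494.6246337890625, 115.57679748535156), (159.4341583251953, 27.123807907104492), 76.46034240722656)
 case 1694 0.03858925695538044 ((523.7833862304688, 109.75990295410156), (262.1247253417969, 112.8894271850586), 76.32892608642578)
 case 238 0.03869603566417687 ((500.66485595703125, 9.466472625732422), (53.49044418334961, 109.44393157958984), 75.51860809326172)
5.325 [0.47972599 0.05971871 0.14438476] [-3.14135735e+00 -3.00907994e-04  2.90280981e+00] [-0.09282546 -0.5798495  -3.46060159]
```

View pics/b2.png

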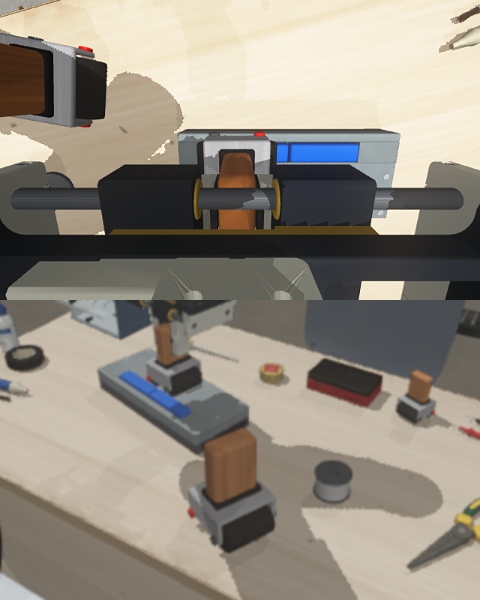

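The case fit (260.6 x 109.4 mm at 76°) puts the strip centre at (0.494, 0.1175). The roller hangs in line with it over the right end. I'll lower it and press.

```bash
python3 -m jog '[[[0,0,20,0,0,0,10],[0,0,32,0,0,0,10],[0,0,37,0,0,0,10],[0,0,39,0,0,0,10],[0,0,41,0,0,0,10],[0,0,43,0,0,0,10],[0,0,44,0,0,0,10],[0,0,44,0,0,0,10]]]'; python3 -m jog '[[[0,0,1,0,0,0,10],[0,0,2,0,0,0,10],[0,0,2,0,0,0,10],[0,0,2,0,0,0,10]]]'
```

```text
t: 6.32
eef_pos: [0.4798, 0.0606, 0.1007]
ee_rot: [3.141, 0.0, 2.905]
force: [-1.3, -0.6, 1.4]
width: 0.0217
gripper_force: 59.9
t: 6.82
eef_pos: [0.4799, 0.0606, 0.0994]
ee_rot: [3.141, 0.001, 2.905]
force: [-4.3, -0.9, 11.0]
width: 0.0215
gripper_force: 59.9
```

```bash
python3 -m jog '[[[0,0,1,0,0,0,10],[0,0,1,0,0,0,10],[0,0,1,0,0,0,10],[0,4,1,0,0,0,10],[0,8,1,0,0,0,10],[0,12,1,0,0,0,10],[0,16,1,0,0,0,10],[0,20,1,0,0,0,10],[0,24,1,0,0,0,10],[0,28,1,0,0,0,10],[0,31,1,0,0,0,10],[0,31,1,0,0,0,10]]]'
```

```text
t: 8.32
eef_pos: [0.487, 0.0902, 0.0993]
ee_rot: [-3.141, 0.001, 2.905]
force: [-9.2, -1.9, 21.8]
width: 0.0216
gripper_force: 59.9
```

```bash
python3 -m jog '[[[0,4,0,0,0,0,10],[0,8,0,0,0,0,10],[0,12,0,0,0,0,10],[0,16,0,0,0,0,10],[0,20,0,0,0,0,10],[0,24,0,0,0,0,10],[0,28,0,0,0,0,10],[0,32,0,0,0,0,10],[0,36,0,0,0,0,10],[0,40,0,0,0,0,10],[0,44,0,0,0,0,10],[0,44,0,0,0,0,10]]]';python3 -m jog '[[[0,4,0,0,0,0,10],[0,8,0,0,0,0,10],[0,12,0,0,0,0,10],[0,16,0,0,0,0,10],[0,20,0,0,0,0,10],[0,24,0,0,0,0,10],[0,28,0,0,0,0,10],[0,32,0,0,0,0,10],[0,36,0,0,0,0,10],[0,40,0,0,0,0,10],[0,43,0,0,0,0,10],[0,43,0,0,0,0,10],[0,43,0,0,0,0,10]]]'
```

```text
t: 9.82
eef_pos: [0.4975, 0.1342, 0.0994]
ee_rot: [3.14, 0.001, 2.905]
force: [-9.3, 2.4, 18.7]
width: 0.0217
gripper_force: 59.9
t: 11.45
eef_pos: [0.5075, 0.176, 0.0994]
ee_rot: [3.14, 0.001, 2.905]
force: [-10.0, 2.5, 18.6]
width: 0.0214
gripper_force: 59.9
```

```bash
python3 -m jog '[[[0,0,-20,0,0,0,10],[0,0,-60,0,0,0,10],[0,0,-80,0,0,0,10],[0,0,-80,0,0,0,10]]]'
python3 - <<'E'
from h import *
for n in ["wrist","scene","top"]:
    im,d,P=grab(n); W=cloud(d,P); cv2.imwrite(f'pics/{n}3.png',im)
    hsv=cv2.cvtColor(im,cv2.COLOR_BGR2HSV);H,S,V=[hsv[...,i].astype(int) for i in range(3)]
    b=(H>105)&(H<130)&(S>140)&(V>60)&(W[...,2]>.03)&(W[...,2]<.06)&(W[...,0]<.6)&(W[...,0]>.4)
    s=(W[...,0]-.4938)*.240+(W[...,1]-.1175)*.971
    c=(np.abs(W[...,2]-.040)<.006)&~b&(np.abs((W[...,0]-.4938)*.971-(W[...,1]-.1175)*.24-.03)<.012)
    for k,m in [('R',s<-.005),('L',s>.005)]:
        q=b&m&(abs(s)<.075)
        if q.sum()>15: print(n,k,q.sum(),'trim z',np.median(W[q][:,2]).round(4),'case z',np.nanmedian(W[c&m&(abs(s)<.075)][:,2]).round(4))
cv2.imwrite('pics/b3.png',np.vstack([cv2.resize(cv2.imread('pics/wrist3.png'),(480,300)),cv2.resize(cv2.imread('pics/scene3.png')[120:320,140:460],(480,300))]))
E
```

```text
t: 11.95
eef_pos: [0.5081, 0.1757, 0.1785]
ee_rot: [3.139, 0.002, 2.904]
force: [-0.6, 0.2, -4.3]
width: 0.0215
gripper_force: 59.9
wrist R 1537 trim z 0.0396 case z 0.0399
wrist L 105 trim z 0.0394 case z 0.0399
scene R 138 trim z 0.0386 case z 0.0387
scene L 114 trim z 0.0384 case z 0.0384
top R 345 trim z 0.0385 case z 0.0388
top L 35 trim z 0.0378 case z 0.039
```

View pics/b3.png

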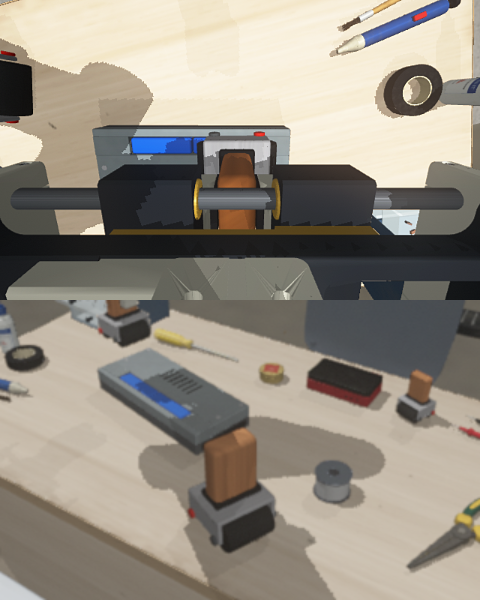

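The wrist and scene views show both lengths level with the case (within about 1 mm) and the roller clear above the left end. I'll take it back to its first place on the bench.

```bash
python3 -m jog '[[[-175,-366,0,0,0,-0.386,10],[-175,-366,0,0,0,-0.386,10],[-175,-366,0,0,0,-0.386,10],[-175,-366,0,0,0,-0.386,10],[-175,-366,0,0,0,-0.386,10],[-175,-366,0,0,0,-0.386,10],[-175,-366,0,0,0,-0.386,10],[-175,-366,0,0,0,-0.386,10],[-175,-366,0,0,0,-0.386,10],[-175,-366,0,0,0,-0.386,10],[-175,-366,40,0,0,-0.386,10],[-175,-366,80,0,0,-0.386,10],[-175,-366,105,0,0,-0.386,10],[-175,-366,113,0,0,-0.386,10],[-175,-366,116,0,0,-0.386,10],[-175,-366,118,0,0,-0.386,10],[-175,-366,119,0,0,-0.386,10],[-175,-366,119,0,0,-0.386,10]]]'
```

```text
t: 14.35
eef_pos: [0.5921, -0.2218, 0.0595]
ee_rot: [-3.141, 0.002, -2.993]
force: [0.2, 0.6, 0.8]
width: 0.0216
gripper_force: 59.9
```

```bash
python3 -m jog '[[[0,0,0,0,0,0,30],[0,0,0,0,0,0,50],[0,0,0,0,0,0,80],[0,0,0,0,0,0,80],[0,0,-10,0,0,0,80],[0,0,-40,0,0,0,80],[0,0,-100,0,0,0,80],[0,0,-160,0,0,0,80],[0,0,-160,0,0,0,80],[0,0,-160,0,0,0,80],[0,0,-160,0,0,0,80]]]'
python3 - <<'E'
from h import *
im,d,P=grab("wrist"); a=im; W=cloud(d,P)
near=(np.hypot(W[...,0]-.59,W[...,1]+.223)<.06)&(W[...,2]>.085)&(W[...,2]<.11); p=W[near]
print(p[:,2].max(),cv2.minAreaRect((p[:,:2]*1000).astype(np.float32)))
im,d,P=grab("scene")
cv2.imwrite('pics/b4.png',np.vstack([cv2.resize(a,(480,300)),cv2.resize(im[120:320,140:460],(480,300))]))
E
```

```text
t: 15.72
eef_pos: [0.5907, -0.2216, 0.2175]
ee_rot: [3.141, -0.002, -2.993]
force: [1.3, 0.7, 0.5]
width: 0.0802
gripper_force: 0.0
0.10298994853374707 ((591.598876953125, -222.4915771484375), (42.93376922607422, 21.616716384887695), 8.462409019470215)
```

View pics/b4.png

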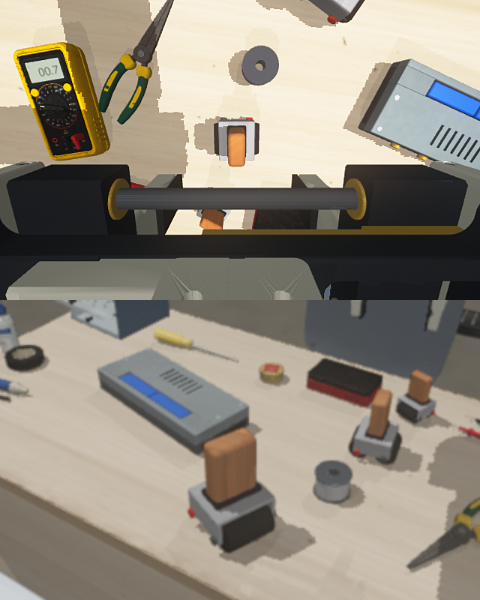

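The roller stands upright on the bench at (238,140) in the wrist half, free of the gripper, and both trims lie flush.

```bash
python3 -c "
from station import arm
print(arm.job_done())"
```

```text
the job is handed in; nothing more can be done
None
```

The job is handed in: I rolled the right length and then the left down flush with the case top, and the roller stands on the bench where it began, at about 16 s of the 51 s allowed.

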